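# Drive the worn bush out of a swivel bearing

## Robot

A 7-joint arm with a two-finger parallel gripper is mounted at the origin on a cart in front of the work surface, level with it; the furniture and walls round the work are solid. World frame = base frame: x ahead of the robot, y to its left, z up, the work surface at z = 0. Lengths are in m, angles in rad, forces in N, time in s.
With the tool pointing down it reaches from about 0.4 to 0.75 m from the base axis. Payload 19.5 kg.
Tool frame: the origin (TCP) lies midway between the tips of the shut fingers; the grasp point (between the pads) lies 19 mm behind it; z points along the fingers, y is the line along which they close (so a half turn about z gives the same grasp; the last joint's range is limited). The gripper opens to 85 mm and grips with 20 to 120 N. Pads are 22 mm wide; open, the fingers measure 114 mm over their backs; the gripper's body (76 mm by 85 mm) begins 54 mm behind the grasp point. The pads swing forward as they close: fully open they stand 13 mm farther back than shut.
Start: joints at [-1.302, 0.707, -0.028, 1.485, 0.022, 0.951, -0.075], TCP at [0.176, 0.547, 0.231] pointing down, gripper open.
Joint ranges: [-2.71, 2.71], [-0.32, 2.16], [-1.57, 1.52], [0, 2.45], [-1.46, 4.6], [0, 2.02], [-2.83, 2.83]. Speed limits (rad/s): [1.89, 1.89, 2.57, 2.57, 3.01, 3.01, 3.01].

## Interface

Orientations are given as a unit quaternion [w, x, y, z].
In Python, from station import arm gives the robot as it stands.
- The arm moves only by the shell command python3 -m pendant 'ROWS' [FORCE]. ROWS is text: rows parted by semicolons, each of 7 numbers parted by spaces: the shift along the world's x, y, z in m, then the turn, a rotation vector about the world's x, y, z in rad, then the opening, from -1 (shut) to 1 (fully open). In form: tx ty tz ax ay az grip; .... A call has 1 to 12 rows; each row is the pose to reach, as a shift and turn from the pose commanded when the call began; what a row does not reach only later rows make up. A row lasts 1/8 s, in which the tool goes at most 62.5 mm and 10.7 degrees, less where a joint would pass 70% of its speed; a pose out of reach is approached as far as the arm can. A call with a gripper value outside its range is refused whole. The fingers move at their own pace and stop on an object; FORCE is the grip in N (left out, the last holds). Time passes only in rows, so rows that repeat a pose let the fingers close. It gives the time, the measured TCP pose, the force, the opening and the grip force at its end, in the units of the state.
- arm.state(): the state, without advancing time (a new reading comes with each control period).
- arm.camera(name): name is "side" or "top"; returns the picture (384x512x3 uint8, red, green, blue); there is no depth.
- arm.camera_params(name): a dict with "intrinsics" (3x3 intrinsics, pixels), "R" (3x3) and "t" (3): a world point X has camera coordinates R X + t. Camera axes: x right, y down, z forward; pixel columns grow to the right and rows downward; lengths in m; the calibration is good to about 2 mm. A picture is of the moment at which its call begins. camera_params takes no time and is no camera call.
- arm.job_done(): hands the job in; it is judged then, once.
The state is a dict: "time": time; "joints": joint angles; "dq": joint speeds; "effort": joint torques, N m; "ee_pos": TCP position; "ee_rot": TCP orientation; "wrist_force": force on the tool from outside, world axes, zero at the start; "moment": the same for the moment, N m; "gripper_width": opening from 0.0 (shut) to 1.0 (fully open); "grasp_force": force on a finger pad.
Only numpy, scipy, OpenCV 4.12 (cv2) and the standard library are available. Lean on these libraries where they do the work, as an engineer would, in place of code of your own. Each camera call takes 0.05 s, during which the arm holds its last target. There are 200 camera calls.

## Task

The bearing carrier hanging by its trunnion pins in the green fork stand has a worn bush. Lift the carrier straight up out of the slots without letting it swing or tip, stand it upright on the knock-out block with its bore over the hole, and use the drift that fits (the thickest of the three) to push the bush down through the bore until it drops out into the block. Finally hang that drift back in the drift rack, leaving the carrier standing on the block and everything else where it was.

Things in the scene. Friction and masses are not known exactly. Their poses are not given: they have to be found in the camera images.
- stand: Fixed green fork stand, base 96 x 136 mm, 111 mm high. Origin: centre of its underside; z up, y along the trunnion line. Two cheeks at y = +-43 mm (10 mm thick, 50 mm wide along x), each with an open-topped slot 13 mm wide, flared at the mouth, floor 80 mm up: the pins must rise 35 mm to be free. Open between the cheeks (76 mm) and along x.
- carrier: Loose green bearing carrier, about 0.45 kg, hanging by its pins in the stand's slots, free to swing; bore upright. Origin: centre of its flat round foot, z up along the bore, y along the pins; at the start 37 mm above the stand's underside. Boss 52 mm in diameter, 36 mm high, 31 mm bore right through. Ears on the +-y sides (24 to 34 mm from the axis) rise 60 mm above the foot.
- grip_lands (a point): On the carrier's axis 24 mm above its foot, near its centre of mass. At this height two flat bright grip lands face the carrier's +x and -x: 56 mm over both, 26 mm wide along y, 3 to 33 mm above the foot; to be taken from above by fingers that close along the carrier's x.
- trunnions (a point): Middle of the carrier's two trunnion pins, 48 mm above its foot: 10 mm in diameter, along +-y, ends at y = +-54 mm.
- bush: Loose plain brass bush, 28 mm outside, 17.5 mm inside, 30 mm long, in the carrier's bore with its top 2 mm below the boss's top, gripped by four leaf springs: it takes about 8 to 16 N to push it down, all the way. Origin: centre of its lower end, 4 mm above the carrier's foot at the start; z along its axis. It drops free once its top end is less than 7 mm above the carrier's foot.
- bush_middle (a point): Middle of the bush on its axis, 15 mm from each end.
- block: Fixed grey knock-out block with steel top, 96 x 122 mm. Origin: centre of its underside; z up. Hollow below its hole down to the bench and open towards its -x side, where a sill 8 mm high keeps things in.
- block_hole (a point): Centre of the round 40 mm hole in the middle of the block's flat 96 x 96 mm top face, 60 mm above the bench, level with the top.
- rack: Fixed wooden drift rack, 192 x 72 mm. Its top board (12 mm thick) has its upper face 97 mm high and three 25 mm through holes on the rack's x axis at x = -50, 0 and +50 mm, one drift in each, in any order. Origin: centre of its underside; z up.
- drift_22: The thick steel drift, the one for this bush: loose, about 0.3 kg, upright, 148 mm long. Origin: tip of its nose, z up along it. Tapered nose (8.5 to 14.5 mm, 12 mm long), then a shoulder and a 22 mm round shank from 12 to 77 mm, a 40 mm collar from 77 to 83 mm, a 22 mm round grip from 83 to 148 mm. Hangs by its collar in a rack hole, nose 20 mm above the bench.
- shoulder (a point): On the thick drift's axis at its shoulder, 12 mm above the nose's tip: the ring face that bears on the bush.
- grip (a point): On the thick drift's axis, 106 mm above the nose's tip: a good place to take its 22 mm round grip from above, with the fingertips just over the collar; any way round.
- drift_16: A thinner drift, 16 mm shank and grip, otherwise like the thick one; it slips through the bush without moving it. Leave it in the rack.
- drift_12: The thinnest drift, 12 mm shank and grip, otherwise alike. Leave it in the rack.
- wax_tin: Bystander: round tin, 76 mm across; origin under its middle. Leave it alone.
- cement_jar: Bystander: amber jar with grey lid, 64 mm across, 99 mm high; origin under its middle. Leave it alone.
- thread_spool: Bystander: spool of black thread, 44 mm across, 60 mm high; origin under its middle. Leave it alone.
- edge_iron: Bystander: tool with a wooden handle, 153 mm long; origin under its middle. Leave it alone.
- heel_0: Bystander: leather heel block, 62 x 66 x 24 mm; origin under its middle. Leave it alone.

How it is judged:
By the outcome, as a careful person would: the job done as asked, in the order asked, and still so for the second after the job is handed in, with the robot touching nothing.
It also fails if it takes over 72 s, if anything falls off the work surface, if the arm or the gripper's body presses on something with over 40 N, if the wrist force passes 120 N, or if a joint passes its speed limit or range.

## Working session

There is one attempt and no reset: what is moved stays moved. The work goes in short steps, Python scripts to look and compute and a shell command to move; the robot and the scene stay as the last step left them, time stands still between calls to the robot, and variables do not carry over. Pictures are saved under pics/ and viewed, at most 11 in all, crops included, and the job is handed in when it is done.

```bash
mkdir -p pics; ls; python3 - <<'E'
from station import arm
import cv2, numpy as np
np.set_printoptions(precision=4,suppress=True)
s=arm.state()
print({k:np.round(v,3) for k,v in s.items()})
for n in ("side","top"):
    im=arm.camera(n); cv2.imwrite(f"pics/{n}0.png",im[:,:,::-1]); np.save(f"pics/{n}0.npy",im)
    p=arm.camera_params(n); print(n,p["intrinsics"],p["R"],p["t"],-np.array(p["R"]).T@p["t"])
E
```

```text
pics
{'time': np.float64(0.0), 'joints': array([-1.302,  0.707, -0.028,  1.485,  0.022,  0.951, -0.075]), 'dq': array([ 0.001,  0.   ,  0.   ,  0.   ,  0.   , -0.001, -0.001]), 'effort': array([ -0.   , -88.32 ,   1.234, -23.617,   0.017,   0.007,  -0.   ]), 'ee_pos': array([0.176, 0.547, 0.231]), 'ee_rot': array([-0.   ,  0.155,  0.988, -0.001]), 'wrist_force': array([-0.108, -0.307, -0.067]), 'moment': array([0.017, 0.05 , 0.034]), 'grasp_force': np.float64(0.0), 'gripper_width': np.float64(1.0)}
side [[431.665    0.     257.9726]
 [  0.     431.665  190.1044]
 [  0.       0.       1.    ]] [[ 0.909  -0.4166 -0.0149]
 [-0.3579 -0.7616 -0.5403]
 [ 0.2138  0.4964 -0.8414]] [-0.4397  0.2728  1.099 ] [ 0.2624 -0.5209  1.0656]
top [[413.8746   0.     252.3604]
 [  0.     413.8746 196.5575]
 [  0.       0.       1.    ]] [[-0.0132 -0.9997 -0.0195]
 [-0.9904  0.0157 -0.1376]
 [ 0.1379  0.0175 -0.9903]] [0.0748 0.4947 1.4136] [0.296  0.0423 1.4694]
```

View pics/top0.png

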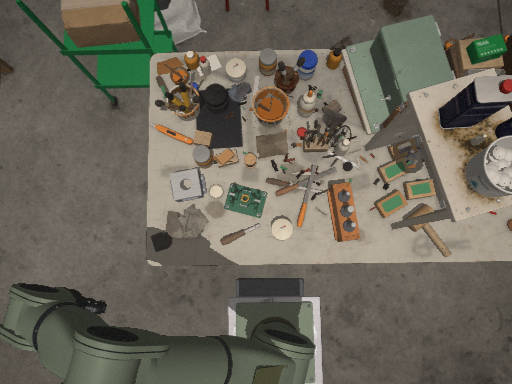

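View pics/side0.png

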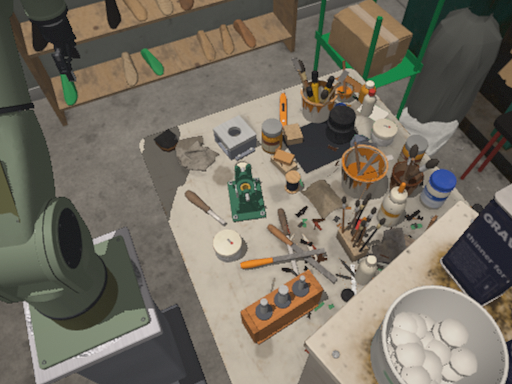

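Top view: block at about (187,184), stand with carrier at (245,200), rack at (344,210). Side view: block (236,138), stand (246,190), rack (283,305). I'll enlarge these.

```bash
python3 - <<'E'
import cv2, numpy as np
T=np.load("pics/top0.npy")[:,:,::-1];S=np.load("pics/side0.npy")[:,:,::-1]
def c(I,u,v,w,h,W,H): return cv2.resize(I[v:v+h,u:u+w],(W,H),interpolation=cv2.INTER_CUBIC)
# 800x600: each tile 266x300
a=[c(T,165,160,44,50,264,300),c(T,223,175,44,50,264,300),c(T,318,174,53,60,265,300)]
b=[c(S,208,112,53,60,265,300),c(S,220,158,53,60,265,300),c(S,236,262,88,100,264,300)]
cv2.imwrite("pics/comp.png",np.vstack([np.hstack(a),np.hstack(b)]))
E
```

```text
Traceback (most recent call last):
ValueError: all the input array dimensions except for the concatenation axis must match exactly, but along dimension 1, the array at index 0 has size 793 and the array at index 1 has size 794
```

```bash
python3 - <<'E'
import cv2, numpy as np
T=np.load("pics/top0.npy")[:,:,::-1];S=np.load("pics/side0.npy")[:,:,::-1]
def c(I,u,v,w,h): return cv2.resize(I[v:v+h,u:u+w],(264,300),interpolation=cv2.INTER_CUBIC)
a=[c(T,165,160,44,50),c(T,223,175,44,50),c(T,318,174,53,60)]
b=[c(S,208,112,53,60),c(S,220,158,53,60),c(S,236,262,88,100)]
cv2.imwrite("pics/comp.png",np.vstack([np.hstack(a),np.hstack(b)]))
E
```

```text
(no output)
```

View pics/comp.png

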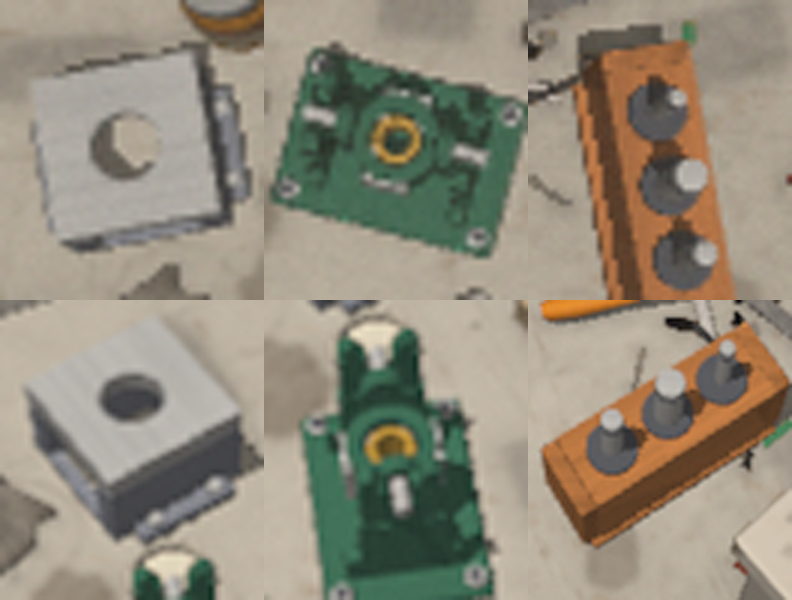

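The thick drift is the middle one. The bush shows as a yellow ring at top (244.5,198) and the hole is at top (185.5,184). Next I'll refine these with masks and rays.

```bash
cat > h.py <<'E'
import cv2, numpy as np
from station import arm
np.set_printoptions(precision=4,suppress=True)
P={n:arm.camera_params(n) for n in("side","top")}
def ray(n,uv):
    p=P[n];R=np.array(p["R"]);K=np.array(p["intrinsics"])
    d=R.T@np.linalg.solve(K,[uv[0],uv[1],1.]);return -R.T@np.array(p["t"]),d/np.linalg.norm(d)
def onz(n,uv,z):
    o,d=ray(n,uv);return o+d*(z-o[2])/d[2]
def tri(a,b):
    A=np.zeros((3,3));y=np.zeros(3);Q=[]
    for n,uv in(("top",a),("side",b)):
        o,d=ray(n,uv);M=np.eye(3)-np.outer(d,d);A+=M;y+=M@o;Q.append((o,d))
    x=np.linalg.solve(A,y);o,d=Q[0];return x,2*np.linalg.norm((np.eye(3)-np.outer(d,d))@(x-o))
def blobs(I,lo,hi,box,amin=4):
    u,v,w,h=box;H=cv2.cvtColor(I[v:v+h,u:u+w],cv2.COLOR_RGB2HSV)
    m=cv2.inRange(H,np.array(lo),np.array(hi))
    n,l,s,c=cv2.connectedComponentsWithStats(m)
    return m,[(int(s[i,4]),c[i]+[u,v]) for i in range(1,n) if s[i,4]>=amin]
E
python3 - <<'E'
from h import *
I={n:np.load(f"pics/{n}0.npy") for n in P}
# bush
B={}
for n,box in(("top",(236,190,18,18)),("side",(236,178,20,18))):
    m,b=blobs(I[n],(15,100,90),(32,255,255),box); print(n,"bush",b)
    pts=np.argwhere(m)[:,::-1]+box[:2]; (c,r)=cv2.minEnclosingCircle(pts.astype(np.float32)); print(c,r,onz(n,c,.071))
# drift tops
for n,box in(("top",(318,174,53,68)),("side",(236,262,88,70))):
    m,b=blobs(I[n],(0,0,135),(180,40,255),box); print(n,"drift",[(a,c,onz(n,c,.168)) for a,c in b])
# block top + hole
for n,box in(("top",(165,160,44,46)),("side",(208,112,53,60))):
    u,v,w,h=box;g=cv2.cvtColor(I[n][v:v+h,u:u+w],cv2.COLOR_RGB2HSV)
    m=cv2.inRange(g,np.array((0,0,150)),np.array((180,22,255)))
    k=cv2.connectedComponentsWithStats(m);i=1+np.argmax(k[2][1:,4]);m=(k[1]==i).astype(np.uint8)
    cs,_=cv2.findContours(m,cv2.RETR_EXTERNAL,cv2.CHAIN_APPROX_NONE);c=max(cs,key=cv2.contourArea)
    q=cv2.approxPolyDP(c,4,True)[:,0]+[u,v];W=np.array([onz(n,x,.06)[:2] for x in q])
    print(n,"block",q.tolist(),W.tolist(),"cen",W.mean(0),np.linalg.norm(np.roll(W,1,0)-W,axis=1))
print("hole manual",onz("top",(185.4,183.9),.06),onz("side",(233.9,131.2),.06))
# stand base
m,_=blobs(I["top"],(65,60,20),(95,255,255),(219,172,52,52))
r=cv2.minAreaRect(np.argwhere(m)[:,::-1].astype(np.float32)+[219,172]);c=cv2.boxPoints(r)
W=np.array([onz("top",x,.008)[:2] for x in c]);print("stand",W,W.mean(0),[np.degrees(np.arctan2(*(W[(i+1)%4]-W[i])[::-1])) for i in range(4)],np.linalg.norm(np.roll(W,1,0)-W,axis=1))
for n,box in(("top",(223,175,44,50)),("side",(220,158,53,60))):
    m,b=blobs(I[n],(0,0,120),(180,45,255),box);print(n,[(a,c,onz(n,c,.087)[:2]) for a,c in b])
E
```

```text
top bush [(39, array([244.7179, 197.5128]))]
(244.55262756347656, 197.8157958984375) 4.0811614990234375 [0.4868 0.0936 0.071 ]
side bush [(56, array([244.9107, 186.125 ]))]
(245.0, 187.0) 5.099119663238525 [0.4869 0.0903 0.071 ]
top drift [(912, array([355.852 , 195.3257]), array([ 0.4759, -0.262 ,  0.168 ])), (445, array([323.6944, 218.4045]), array([ 0.4043, -0.158 ,  0.168 ])), (7, array([347.7143, 193.    ]), array([ 0.4838, -0.2367,  0.168 ])), (32, array([350.5, 208.5]), array([ 0.4343, -0.2432,  0.168 ])), (16, array([353.375, 224.25 ]), array([ 0.3846, -0.2499,  0.168 ]))]
side drift [(1949, array([264.7009, 283.0657]), array([ 0.4037, -0.2156,  0.168 ])), (16, array([321.6875, 263.5625]), array([ 0.5377, -0.228 ,  0.168 ])), (18, array([302.1111, 277.7222]), array([ 0.4829, -0.239 ,  0.168 ])), (36, array([263.4167, 301.7222]), array([ 0.3837, -0.2518,  0.168 ])), (524, array([307.7042, 322.4828]), array([ 0.4481, -0.3298,  0.168 ]))]
top block [[196, 169], [170, 174], [174, 199], [200, 194]] [[0.5921530476782019, 0.262036051091422], [0.5759841846265692, 0.35263264035791186], [0.4880035444540639, 0.33752429293958963], [0.5039939380211782, 0.2477013288217713]] cen [0.54 0.3 ] [0.0893 0.092  0.0893 0.0912]
side block [[238, 115], [213, 129], [228, 147], [255, 134]] [[0.5774531883728784, 0.35198944747252026], [0.4859368065479987, 0.33218309100832766], [0.5006898614606102, 0.24806168680814256], [0.5936359776611373, 0.25928913287967026]] cen [0.5394 0.2979] [0.0941 0.0936 0.0854 0.0936]
hole manual [0.5402 0.2986 0.06  ] [0.5402 0.2968 0.06  ]Traceback (most recent call last):
  File "<stdin>", line 22, in <module>
cv2.error: OpenCV(4.12.0) /io/opencv/modules/imgproc/src/convhull.cpp:143: error: (-215:Assertion failed) total >= 0 && (depth == CV_32F || depth == CV_32S) in function 'convexHull'
```

```bash
python3 - <<'E'
from h import *
I={n:np.load(f"pics/{n}0.npy") for n in P}
print("drift side",onz("side",(283,289.3),.168), "collar top?",)
m,_=blobs(I["top"],(65,60,20),(95,255,255),(219,172,52,52))
r=cv2.minAreaRect((np.argwhere(m)[:,::-1]+[219,172]).astype(np.float32));c=cv2.boxPoints(r)
W=np.array([onz("top",x,.008)[:2] for x in c]);print("stand",W,W.mean(0),[np.degrees(np.arctan2(*(W[(i+1)%4]-W[i])[::-1])) for i in range(4)],np.linalg.norm(np.roll(W,1,0)-W,axis=1))
for n,box in(("top",(223,175,44,50)),("side",(220,158,53,60))):
    m,b=blobs(I[n],(0,0,120),(180,45,255),box);print(n,[(a,c,onz(n,c,.087)[:2],onz(n,c,.073)[:2]) for a,c in b])
from scipy.spatial.transform import Rotation as Ro
s=arm.state();R=Ro.from_quat(np.roll(s["ee_rot"],-1)).as_matrix();print(R)
E
```

```text
drift side [ 0.4335 -0.2449  0.168 ] collar top?
stand [[0.4591 0.1697]
 [0.5496 0.1468]
 [0.5149 0.0183]
 [0.4251 0.0422]] [0.4872 0.0942] [np.float64(-14.229780160019113), np.float64(-105.11989030479403), np.float64(165.10574649746644), np.float64(75.07042106710786)] [0.1319 0.0933 0.133  0.0929]
top [(615, array([243.8211, 182.7854]), array([0.536, 0.095]), array([0.5385, 0.0955])), (14, array([231.5   , 193.6429]), array([0.4995, 0.137 ]), array([0.5016, 0.138 ])), (536, array([244.1754, 217.5541]), array([0.4179, 0.095 ]), array([0.4191, 0.0956])), (13, array([257.1538, 200.2308]), array([0.4757, 0.0507]), array([0.4775, 0.0508])), (7, array([226.8571, 205.8571]), array([0.4582, 0.1529]), array([0.4599, 0.1541])), (9, array([242.7778, 205.    ]), array([0.4603, 0.0993]), array([0.462 , 0.0999]))]
side [(1514, array([248.7193, 182.4287]), array([0.4985, 0.0898]), array([0.5019, 0.0985])), (7, array([254.1429, 184.1429]), array([0.5096, 0.0784]), array([0.5131, 0.0869])), (16, array([235.625 , 188.4375]), array([0.4585, 0.087 ]), array([0.4613, 0.0957])), (4, array([254.5, 188.5]), array([0.5046, 0.0651]), array([0.5081, 0.0735])), (22, array([246.7727, 196.    ]), array([0.4761, 0.0521]), array([0.4791, 0.0603])), (10, array([234.8, 216.1]), array([0.4231, 0.0091]), array([0.4254, 0.0167]))]
[[-0.9521  0.3058 -0.0003]
 [ 0.3058  0.9521 -0.0009]
 [-0.     -0.0009 -1.    ]]
```

```bash
python3 -m pendant '0.03 -0.045 0 0 0 -0.15 1; 0.06 -0.09 0 0 0 -0.3 1; 0.09 -0.136 0 0 0 -0.45 1; 0.124 -0.182 0 0 0 -0.6 1; 0.155 -0.227 0 0 0 -0.76 1; 0.187 -0.273 0 0 0 -0.91 1; 0.218 -0.318 0 0 0 -1.06 1; 0.249 -0.364 0 0 0 -1.21 1; 0.28 -0.409 0 0 0 -1.37 1; 0.311 -0.4545 -0.02 0 0 -1.522 1; 0.311 -0.4545 -0.04 0 0 -1.522 1; 0.311 -0.4545 -0.05 0 0 -1.522 1' 60
python3 - <<'E'
from h import *
from scipy.spatial.transform import Rotation as Ro
s=arm.state();R=Ro.from_quat(np.roll(s["ee_rot"],-1)).as_matrix();print(R,s["ee_pos"],s["joints"],s["wrist_force"])
a=arm.camera("side");b=arm.camera("top")
f=lambda I,u,v:cv2.resize(I[v:v+100,u:u+133,::-1],(532,400),interpolation=cv2.INTER_CUBIC)
cv2.imwrite("pics/g1.png",cv2.resize(np.hstack([f(a,180,110),f(b,180,140)]),(800,300)))
E
```

```text
time: 1.6
ee_pos: [0.4865, 0.0928, 0.1803]
ee_rot: [-0.0, 0.793, 0.609, -0.001]
wrist_force: [-0.1, 0.2, 0.1]
gripper_width: 1.002
grasp_force: 0.0
[[ 0.2593  0.9658 -0.0015]
 [ 0.9658 -0.2593 -0.0001]
 [-0.0005 -0.0014 -1.    ]] [0.4865 0.0928 0.1803] [-0.4157  0.6881  0.2932  1.8425 -0.3057  0.6566 -0.2036] [-0.0734  0.1677  0.0873]
```

View pics/g1.png

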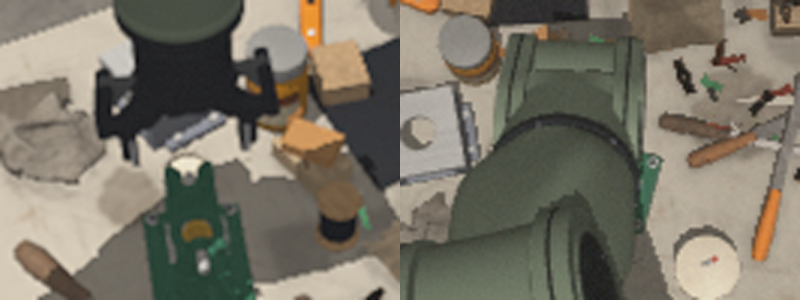

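The gripper is aligned over the carrier and opens along its x. Fingertips are either side of the boss in the side view, at about (130,155) and (248,150) in the crop. Descending.

```bash
python3 -m pendant '0 0 -0.025 0 0 0 1; 0 0 -0.05 0 0 0 1; 0 0 -0.075 0 0 0 1; 0 0 -0.1 0 0 0 1; 0 0 -0.115 0 0 0 1; 0 0 -0.125 0 0 0 1; 0 0 -0.133 0 0 0 1; 0 0 -0.138 0 0 0 1; 0 0 -0.139 0 0 0 1; 0 0 -0.139 0 0 0 1' 20
python3 -m pendant '0 0 0 0 0 0 0.55; 0 0 0 0 0 0 0.5; 0 0 0 0 0 0 0.45; 0 0 0 0 0 0 0.4; 0 0 0 0 0 0 0.35; 0 0 0 0 0 0 0.3; 0 0 0 0 0 0 0.25; 0 0 0 0 0 0 0.2; 0 0 0 0 0 0 0.1; 0 0 0 0 0 0 0' 20
```

```text
time: 2.95
ee_pos: [0.487, 0.0929, 0.0425]
ee_rot: [0.0, 0.793, 0.609, 0.0]
wrist_force: [-1.0, 1.1, -0.3]
gripper_width: 1.004
grasp_force: 0.0
time: 4.2
ee_pos: [0.4869, 0.0929, 0.0423]
ee_rot: [-0.0, 0.793, 0.609, 0.0]
wrist_force: [-0.1, 0.2, 5.1]
gripper_width: 0.653
grasp_force: 20.8
```

Gripped, with a 55.5 mm opening that matches the lands. I'll firm up the grip and lift straight up.

```bash
python3 -m pendant '0 0 0 0 0 0 -0.2; 0 0 0 0 0 0 -0.5; 0 0 0 0 0 0 -1; 0 0 0.001 0 0 0 -1; 0 0 0.003 0 0 0 -1; 0 0 0.006 0 0 0 -1; 0 0 0.01 0 0 0 -1; 0 0 0.015 0 0 0 -1; 0 0 0.02 0 0 0 -1; 0 0 0.025 0 0 0 -1; 0 0 0.03 0 0 0 -1; 0 0 0.035 0 0 0 -1' 60
python3 -m pendant '0 0 0.005 0 0 0 -1; 0 0 0.01 0 0 0 -1; 0 0 0.02 0 0 0 -1; 0 0 0.03 0 0 0 -1; 0 0 0.045 0 0 0 -1; 0 0 0.055 0 0 0 -1; 0 0 0.06 0 0 0 -1; 0 0 0.06 0 0 0 -1'
python3 - <<'E'
from h import *
a=arm.camera("side");b=arm.camera("top")
f=lambda I,u,v:cv2.resize(I[v:v+100,u:u+133,::-1],(532,400),interpolation=cv2.INTER_CUBIC)
cv2.imwrite("pics/g2.png",cv2.resize(np.hstack([f(a,180,110),f(b,180,140)]),(800,300)))
E
```

```text
time: 5.7
ee_pos: [0.4869, 0.0929, 0.0776]
ee_rot: [-0.0, 0.793, 0.609, -0.0]
wrist_force: [-0.0, -0.5, -6.2]
gripper_width: 0.649
grasp_force: 64.2
time: 6.7
ee_pos: [0.4869, 0.093, 0.1374]
ee_rot: [-0.0, 0.793, 0.609, 0.0]
wrist_force: [0.8, -0.5, -5.7]
gripper_width: 0.644
grasp_force: 64.6
```

View pics/g2.png

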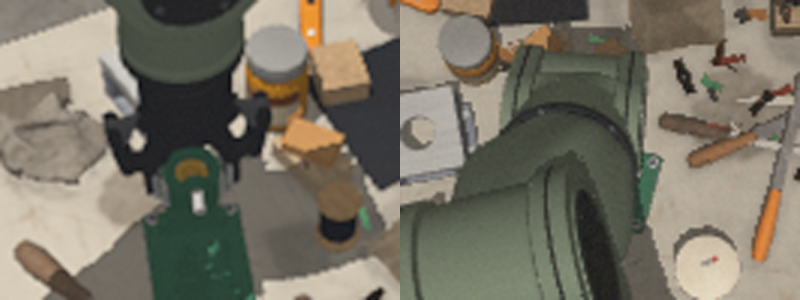

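The carrier hangs level in the gripper, clear of the stand. I'll check the jar's clearance before moving to the block.

```bash
python3 - <<'E'
from h import *
print(onz("top",(203.5,155),.099),onz("side",(271.4,127),.099))
E
python3 -m pendant '0 0.004 0.01 0 0 0 -1; 0.004 0.015 0.02 0 0 0 -1; 0.01 0.035 0.02 0 0 0 -1; 0.016 0.06 0.02 0 0 0 -1; 0.023 0.085 0.02 0 0 0 -1; 0.03 0.11 0.02 0 0 0 -1; 0.037 0.135 0.02 0 0 0 -1; 0.043 0.16 0.02 0 0 0 -1; 0.048 0.182 0.02 0 0 0 -1; 0.051 0.198 0.02 0 0 0 -1; 0.053 0.2057 0.02 0 0 0 -1; 0.053 0.2057 0.02 0 0 0 -1'
python3 -m pendant '0 0 -0.01 0 0 0 -1; 0 0 -0.025 0 0 0 -1; 0 0 -0.045 0 0 0 -1; 0 0 -0.06 0 0 0 -1; 0 0 -0.07 0 0 0 -1; 0 0 -0.077 0 0 0 -1; 0 0 -0.08 0 0 0 -1; 0 0 -0.08 0 0 0 -1'
python3 - <<'E'
from h import *
a=arm.camera("side");b=arm.camera("top")
f=lambda I,u,v:cv2.resize(I[v:v+100,u:u+133,::-1],(532,400),interpolation=cv2.INTER_CUBIC)
cv2.imwrite("pics/g3.png",cv2.resize(np.hstack([f(a,170,80),f(b,130,130)]),(800,300)))
E
```

```text
[0.632  0.2307 0.099 ] [0.6353 0.2327 0.099 ]
time: 8.3
ee_pos: [0.5397, 0.2987, 0.1573]
ee_rot: [0.0, 0.793, 0.609, -0.0]
wrist_force: [-0.3, 0.2, -5.7]
gripper_width: 0.643
grasp_force: 65.0
time: 9.3
ee_pos: [0.5399, 0.2986, 0.0774]
ee_rot: [-0.0, 0.793, 0.609, 0.0]
wrist_force: [0.5, 0.2, -5.0]
gripper_width: 0.641
grasp_force: 65.0
```

View pics/g3.png

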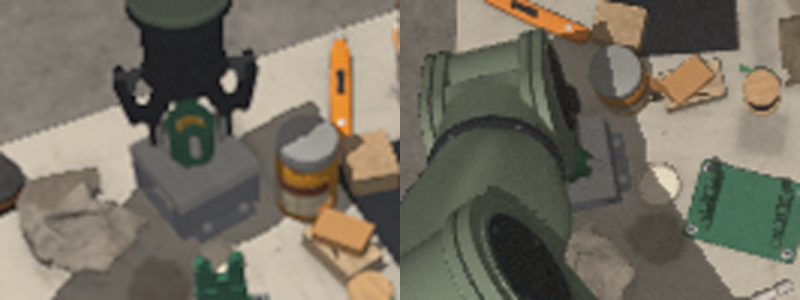

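The carrier sits a centimetre over the block, centred by eye. I'll lower it to contact.

```bash
python3 -m pendant '0 0 -0.003 0 0 0 -1; 0 0 -0.006 0 0 0 -1; 0 0 -0.008 0 0 0 -1; 0 0 -0.01 0 0 0 -1; 0 0 -0.01 0 0 0 -1'; python3 -m pendant '0 0 -0.0005 0 0 0 -1; 0 0 -0.001 0 0 0 -1; 0 0 -0.001 0 0 0 -1';python3 -m pendant '0 0 -0.0005 0 0 0 -1; 0 0 -0.001 0 0 0 -1; 0 0 -0.001 0 0 0 -1'
```

```text
time: 10.02
ee_pos: [0.5398, 0.2986, 0.0671]
ee_rot: [-0.0, 0.793, 0.609, -0.0]
wrist_force: [0.4, 0.4, -5.1]
gripper_width: 0.644
grasp_force: 65.0
time: 10.4
ee_pos: [0.5399, 0.2986, 0.0663]
ee_rot: [-0.0, 0.793, 0.609, -0.0]
wrist_force: [0.2, 0.8, -5.7]
gripper_width: 0.644
grasp_force: 65.1
time: 10.78
ee_pos: [0.5399, 0.2987, 0.0661]
ee_rot: [-0.0, 0.793, 0.609, 0.0]
wrist_force: [-5.1, -1.1, 10.2]
gripper_width: 0.645
grasp_force: 66.9
```

```bash
python3 -m pendant '0 0 0 0 0 0 -1; 0 0 0 0 0 0 -1; 0 0 0 0 0 0 0' 20; python3 -m pendant '0 0 0 0 0 0 0.2; 0 0 0 0 0 0 0.3; 0 0 0 0 0 0 0.35; 0 0 0 0 0 0 0.45; 0 0 0 0 0 0 0.55; 0 0 0 0 0 0 0.65; 0 0 0 0 0 0 0.75; 0 0 0 0 0 0 0.85; 0 0 0 0 0 0 1; 0 0 0 0 0 0 1; 0 0 0 0 0 0 1' 20
python3 -m pendant '0 0 0.01 0 0 0 1; 0 0 0.03 0 0 0 1; 0 0 0.06 0 0 0 1; 0 0 0.1 0 0 0 1; 0 0 0.13 0 0 0 1; 0 0 0.16 0 0 0 1; 0 0 0.16 0 0 0 1'
```

```text
time: 11.15
ee_pos: [0.5399, 0.2987, 0.0661]
ee_rot: [-0.0, 0.793, 0.609, 0.0]
wrist_force: [-5.5, -2.2, 11.1]
gripper_width: 0.639
grasp_force: 66.9
time: 12.52
ee_pos: [0.5399, 0.2986, 0.0652]
ee_rot: [-0.0, 0.793, 0.609, -0.0]
wrist_force: [0.5, 0.1, -0.4]
gripper_width: 0.998
grasp_force: 0.0
time: 13.4
ee_pos: [0.5405, 0.2988, 0.2278]
ee_rot: [0.0, 0.793, 0.609, 0.002]
wrist_force: [0.3, -0.8, -1.0]
gripper_width: 1.001
grasp_force: 0.0
```

```bash
python3 -m pendant '-0.01 -0.05 0 0 0 -0.11 1; -0.02 -0.1 0 0 0 -0.22 1; -0.03 -0.15 0 0 0 -0.33 1; -0.04 -0.2 0 0 0 -0.44 1; -0.05 -0.25 0 0 0 -0.55 1; -0.06 -0.3 0 0 0 -0.66 1; -0.07 -0.35 0 0 0 -0.77 1; -0.08 -0.4 0 0 0 -0.88 1; -0.09 -0.45 0 0 0 -0.99 1; -0.1 -0.5 0 0 0 -1.1 1; -0.106 -0.543 0 0 0 -1.175 1; -0.106 -0.543 0 0 0 -1.175 1'
python3 - <<'E'
from h import *
a=arm.camera("side");b=arm.camera("top");np.save("pics/s4.npy",a);np.save("pics/t4.npy",b)
f=lambda I,u,v,w:cv2.resize(I[v:v+w*3//4,u:u+w,::-1],(400,300),interpolation=cv2.INTER_CUBIC)
cv2.imwrite("pics/g4.png",np.vstack([np.hstack([f(a,200,90,72),f(b,155,155,60)]),np.hstack([f(a,220,240,120),f(b,290,160,100)])]))
for n,I,box in(("top",b,(175,172,22,22)),("side",a,(222,100,26,30))):
    m,bl=blobs(I,(15,100,90),(32,255,255),box)
    pts=(np.argwhere(m)[:,::-1]+box[:2]).astype(np.float32)
    if len(pts): c,r=cv2.minEnclosingCircle(pts);print(n,bl,c,r,onz(n,c,.094))
E
```

```text
time: 14.9
ee_pos: [0.4326, -0.2471, 0.2251]
ee_rot: [0.001, 0.998, 0.064, -0.0]
wrist_force: [0.4, 0.6, 0.5]
gripper_width: 1.0
grasp_force: 0.0
top [(42, array([183.2619, 182.4048]))] (183.31817626953125, 182.68182373046875) 4.047844409942627 [0.5386 0.2995 0.094 ]
```

View pics/g4.png

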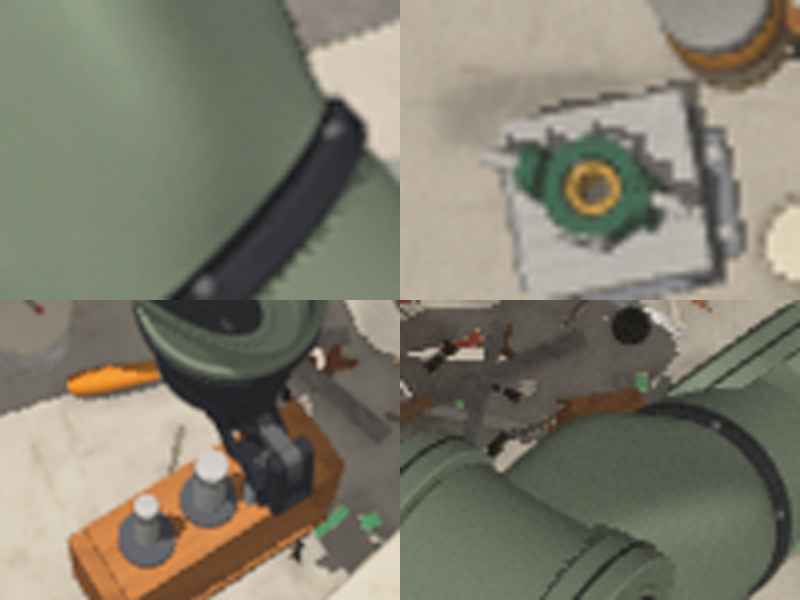

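The carrier stands upright on the block with the bush at top (183.3,182.7), about 1 mm from the hole centre. The side view shows one finger right of the middle drift. I'll project the fingertips to confirm.

```bash
python3 - <<'E'
from h import *
s=arm.state();print(s["ee_pos"],s["joints"])
from scipy.spatial.transform import Rotation as Ro
R=Ro.from_quat(np.roll(s["ee_rot"],-1)).as_matrix();print(R[:,1])
def proj(n,X):
    p=P[n];x=np.array(p["intrinsics"])@(np.array(p["R"])@X+p["t"]);return x[:2]/x[2]
for k in(-.05,0,.05):
  q=proj("side",s["ee_pos"]+R[:,1]*k+[0,0,.013]);print(k,q,(q-[220,240])*3.333+[0,300])
E
```

```text
[ 0.4336 -0.2441  0.225 ] [ 0.1158  0.6796  0.6198  1.7801 -0.5087  0.8481 -0.4609]
[ 0.1333 -0.9911 -0.0007]
-0.05 [270.5114 257.5589] [168.3545 358.5237]
0 [284.09   276.8973] [213.6121 422.9787]
0.05 [298.4105 297.2923] [261.3423 490.9552]
```

```bash
python3 -m pendant '0 0 -0.02 0 0 0 1; 0 0 -0.045 0 0 0 1; 0 0 -0.07 0 0 0 1; 0 0 -0.09 0 0 0 1; 0 0 -0.105 0 0 0 1; 0 0 -0.112 0 0 0 1; 0 0 -0.114 0 0 0 1; 0 0 -0.114 0 0 0 1' 20
python3 -m pendant '0 0 0 0 0 0 0.4; 0 0 0 0 0 0 0; 0 0 0 0 0 0 -0.2; 0 0 0 0 0 0 -0.3; 0 0 0 0 0 0 -0.4; 0 0 0 0 0 0 -0.5; 0 0 0 0 0 0 -0.6; 0 0 0 0 0 0 -0.7; 0 0 0 0 0 0 -0.8; 0 0 0 0 0 0 -1; 0 0 0 0 0 0 -1' 20
```

```text
time: 16.0
ee_pos: [0.434, -0.2442, 0.1116]
ee_rot: [0.0, 0.998, 0.067, 0.0]
wrist_force: [0.7, 1.1, 0.0]
gripper_width: 1.002
grasp_force: 0.0
time: 17.38
ee_pos: [0.4339, -0.2443, 0.1113]
ee_rot: [-0.0, 0.998, 0.067, 0.0]
wrist_force: [-1.2, 0.9, 2.9]
gripper_width: 0.251
grasp_force: 19.9
```

```bash
python3 -m pendant '0 0 0 0 0 0 -1; 0 0 0 0 0 0 -1; 0 0 0.003 0 0 0 -1; 0 0 0.01 0 0 0 -1; 0 0 0.02 0 0 0 -1; 0 0 0.035 0 0 0 -1; 0 0 0.055 0 0 0 -1; 0 0 0.08 0 0 0 -1; 0 0 0.105 0 0 0 -1; 0 0 0.13 0 0 0 -1; 0 0 0.15 0 0 0 -1; 0 0 0.15 0 0 0 -1' 100
python3 - <<'E'
from h import *
a=arm.camera("side");b=arm.camera("top");np.save("pics/s5.npy",a)
f=lambda I,u,v,w:cv2.resize(I[v:v+w*3//4,u:u+w,::-1],(400,300),interpolation=cv2.INTER_CUBIC)
cv2.imwrite("pics/g5.png",np.hstack([f(a,220,220,120),f(b,290,150,100)]))
E
```

```text
time: 18.88
ee_pos: [0.434, -0.2446, 0.2624]
ee_rot: [0.0, 0.998, 0.067, 0.001]
wrist_force: [-0.2, 0.5, -4.3]
gripper_width: 0.233
grasp_force: 97.9
```

View pics/g5.png

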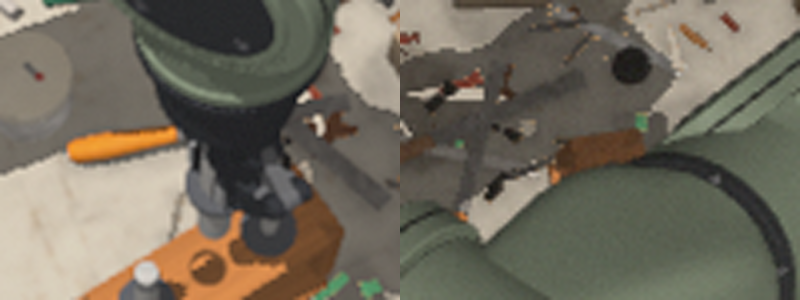

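The thick drift is clear of the rack and hangs vertically; its empty hole is at side (282,300). Carrying it to the block.

```bash
python3 -m pendant '0.01 0.05 0.005 0 0 0.11 -1; 0.02 0.1 0.005 0 0 0.22 -1; 0.03 0.15 0.005 0 0 0.33 -1; 0.04 0.2 0.005 0 0 0.44 -1; 0.05 0.25 0.005 0 0 0.55 -1; 0.06 0.3 0.005 0 0 0.66 -1; 0.07 0.35 0.005 0 0 0.77 -1; 0.08 0.4 0.005 0 0 0.88 -1; 0.09 0.45 0.005 0 0 0.99 -1; 0.098 0.5 0.005 0 0 1.1 -1; 0.103 0.53 0.005 0 0 1.175 -1; 0.1055 0.5433 0.005 0 0 1.175 -1'
python3 -m pendant '0 0 -0.005 0 0 0 -1; 0 0 -0.02 0 0 0 -1; 0 0 -0.035 0 0 0 -1; 0 0 -0.045 0 0 0 -1; 0 0 -0.05 0 0 0 -1; 0 0 -0.05 0 0 0 -1'
python3 - <<'E'
from h import *
a=arm.camera("side");b=arm.camera("top")
f=lambda I,u,v,w:cv2.resize(I[v:v+w*3//4,u:u+w,::-1],(400,300),interpolation=cv2.INTER_CUBIC)
cv2.imwrite("pics/g6.png",np.hstack([f(a,195,80,80),f(b,130,130,100)]))
print(onz("side",(282,300),.097))
E
```

```text
time: 20.48
ee_pos: [0.5389, 0.3002, 0.2649]
ee_rot: [-0.0, 0.793, 0.609, -0.001]
wrist_force: [-0.2, -0.9, -3.6]
gripper_width: 0.232
grasp_force: 98.4
time: 21.22
ee_pos: [0.5394, 0.2986, 0.2162]
ee_rot: [0.0, 0.794, 0.608, -0.0]
wrist_force: [-0.1, 0.9, -2.7]
gripper_width: 0.235
grasp_force: 98.4
[ 0.4336 -0.2448  0.097 ]
```

View pics/g6.png

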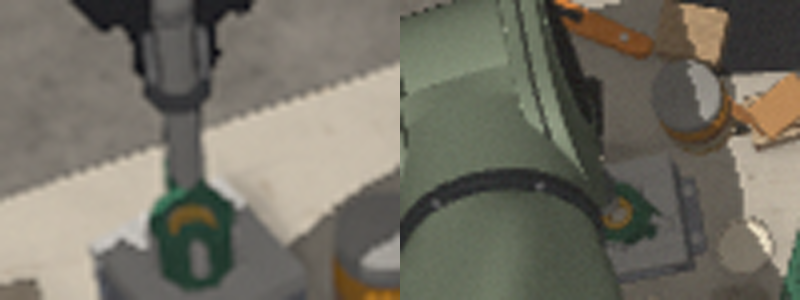

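The drift hangs vertically in line with the bore, seen at crop (185,180) over the bush at (188,215). Lowering.

```bash
python3 -m pendant '0 0 -0.01 0 0 0 -1; 0 0 -0.02 0 0 0 -1; 0 0 -0.028 0 0 0 -1; 0 0 -0.034 0 0 0 -1; 0 0 -0.038 0 0 0 -1; 0 0 -0.04 0 0 0 -1; 0 0 -0.04 0 0 0 -1'; python3 -m pendant '0 0 -0.001 0 0 0 -1; 0 0 -0.002 0 0 0 -1; 0 0 -0.003 0 0 0 -1; 0 0 -0.004 0 0 0 -1; 0 0 -0.005 0 0 0 -1; 0 0 -0.006 0 0 0 -1;  0 0 -0.006 0 0 0 -1'
```

```text
time: 22.2
ee_pos: [0.5394, 0.2989, 0.1763]
ee_rot: [-0.0, 0.793, 0.609, 0.0]
wrist_force: [-0.3, -0.0, -2.7]
gripper_width: 0.236
grasp_force: 98.4
time: 23.08
ee_pos: [0.5395, 0.299, 0.1707]
ee_rot: [-0.0, 0.793, 0.609, 0.0]
wrist_force: [-1.9, -0.4, 4.5]
gripper_width: 0.231
grasp_force: 99.6
```

Contact with the bush, where expected. Pushing.

```bash
python3 -m pendant '0 0 -0.0015 0 0 0 -1; 0 0 -0.003 0 0 0 -1; 0 0 -0.0045 0 0 0 -1; 0 0 -0.006 0 0 0 -1; 0 0 -0.0075 0 0 0 -1; 0 0 -0.009 0 0 0 -1; 0 0 -0.0105 0 0 0 -1; 0 0 -0.012 0 0 0 -1; 0 0 -0.0135 0 0 0 -1; 0 0 -0.015 0 0 0 -1'; python3 -m pendant '0 0 -0.0015 0 0 0 -1; 0 0 -0.003 0 0 0 -1; 0 0 -0.0045 0 0 0 -1; 0 0 -0.006 0 0 0 -1; 0 0 -0.007 0 0 0 -1; 0 0 -0.007 0 0 0 -1';python3 -m pendant '0 0 -0.0015 0 0 0 -1; 0 0 -0.003 0 0 0 -1; 0 0 -0.0045 0 0 0 -1; 0 0 -0.006 0 0 0 -1; 0 0 -0.007 0 0 0 -1; 0 0 -0.007 0 0 0 -1'
```

```text
time: 24.32
ee_pos: [0.5397, 0.2991, 0.1559]
ee_rot: [0.0, 0.793, 0.609, 0.001]
wrist_force: [-0.5, -0.2, 9.0]
gripper_width: 0.237
grasp_force: 99.6
time: 25.08
ee_pos: [0.5397, 0.299, 0.1488]
ee_rot: [0.0, 0.793, 0.609, 0.001]
wrist_force: [-0.3, -0.7, 5.7]
gripper_width: 0.241
grasp_force: 99.6
time: 25.82
ee_pos: [0.5393, 0.2989, 0.1411]
ee_rot: [-0.0, 0.793, 0.609, -0.0]
wrist_force: [-0.5, 0.2, -3.5]
gripper_width: 0.233
grasp_force: 99.0
```

The push force vanished, so the bush has dropped. Withdrawing straight up, then returning to the rack.

```bash
python3 -m pendant '0 0 0.005 0 0 0 -1; 0 0 0.015 0 0 0 -1; 0 0 0.03 0 0 0 -1; 0 0 0.05 0 0 0 -1; 0 0 0.075 0 0 0 -1; 0 0 0.1 0 0 0 -1; 0 0 0.12 0 0 0 -1; 0 0 0.126 0 0 0 -1; 0 0 0.126 0 0 0 -1'
python3 -m pendant '-0.01 -0.05 0 0 0 -0.11 -1; -0.02 -0.1 0 0 0 -0.22 -1; -0.03 -0.15 0 0 0 -0.33 -1; -0.04 -0.2 0 0 0 -0.44 -1; -0.05 -0.25 0 0 0 -0.55 -1; -0.06 -0.3 0 0 0 -0.66 -1; -0.07 -0.35 0 0 0 -0.77 -1; -0.08 -0.4 0 0 0 -0.88 -1; -0.09 -0.45 0 0 0 -0.99 -1; -0.1 -0.5 0 0 0 -1.1 -1; -0.1055 -0.5433 0 0 0 -1.175 -1; -0.1055 -0.5433 0 0 0 -1.175 -1'
python3 -m pendant '0 0 -0.01 0 0 0 -1; 0 0 -0.03 0 0 0 -1; 0 0 -0.045 0 0 0 -1; 0 0 -0.05 0 0 0 -1; 0 0 -0.05 0 0 0 -1'
python3 - <<'E'
from h import *
a=arm.camera("side");b=arm.camera("top");s=arm.state();print(s["ee_pos"],s["ee_rot"])
f=lambda I,u,v,w:cv2.resize(I[v:v+w*3//4,u:u+w,::-1],(400,300),interpolation=cv2.INTER_CUBIC)
cv2.imwrite("pics/g7.png",np.hstack([f(a,240,240,80),f(b,155,155,60)]))
E
```

```text
time: 26.95
ee_pos: [0.5393, 0.2989, 0.2674]
ee_rot: [-0.0, 0.793, 0.609, 0.0]
wrist_force: [-0.3, 0.3, -4.3]
gripper_width: 0.233
grasp_force: 98.9
time: 28.45
ee_pos: [0.4326, -0.2472, 0.2668]
ee_rot: [0.001, 0.998, 0.064, -0.001]
wrist_force: [0.6, 0.7, -2.9]
gripper_width: 0.236
grasp_force: 98.9
time: 29.08
ee_pos: [0.4339, -0.2439, 0.2171]
ee_rot: [-0.0, 0.998, 0.067, -0.0]
wrist_force: [0.0, -0.8, -2.7]
gripper_width: 0.237
grasp_force: 98.9
[ 0.434  -0.2442  0.2176] [0.0001 0.9977 0.0671 0.0002]
```

View pics/g7.png

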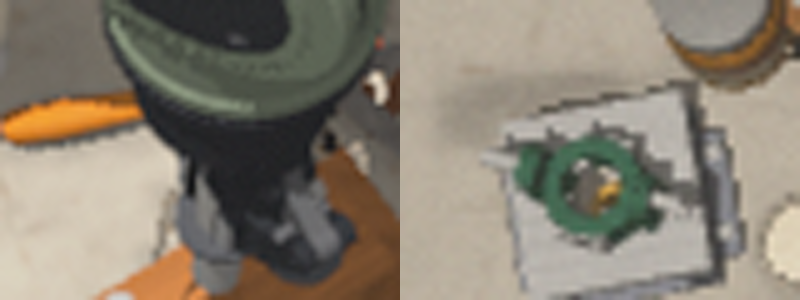

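The bush has left the bore, with a brass glint below at crop (600,190), and the carrier still stands. The drift is over its rack hole; lowering, watching force at the shoulder.

```bash
python3 -m pendant '0 0 -0.01 0 0 0 -1; 0 0 -0.02 0 0 0 -1; 0 0 -0.03 0 0 0 -1; 0 0 -0.036 0 0 0 -1; 0 0 -0.038 0 0 0 -1; 0 0 -0.038 0 0 0 -1'; python3 -m pendant '0 0 -0.001 0 0 0 -1; 0 0 -0.002 0 0 0 -1; 0 0 -0.003 0 0 0 -1; 0 0 -0.004 0 0 0 -1; 0 0 -0.005 0 0 0 -1; 0 0 -0.006 0 0 0 -1; 0 0 -0.006 0 0 0 -1'
```

```text
time: 29.92
ee_pos: [0.4338, -0.2444, 0.1793]
ee_rot: [-0.0, 0.998, 0.067, 0.0]
wrist_force: [0.8, -0.2, -3.5]
gripper_width: 0.236
grasp_force: 98.9
time: 30.8
ee_pos: [0.4338, -0.2444, 0.1732]
ee_rot: [-0.0, 0.998, 0.067, -0.0]
wrist_force: [0.1, -0.5, -3.5]
gripper_width: 0.232
grasp_force: 98.9
```

```bash
python3 -m pendant '0 0 -0.002 0 0 0 -1; 0 0 -0.004 0 0 0 -1; 0 0 -0.006 0 0 0 -1; 0 0 -0.008 0 0 0 -1; 0 0 -0.01 0 0 0 -1; 0 0 -0.01 0 0 0 -1';  python3 -m pendant '0 0 -0.004 0 0 0 -1; 0 0 -0.01 0 0 0 -1; 0 0 -0.018 0 0 0 -1; 0 0 -0.026 0 0 0 -1; 0 0 -0.034 0 0 0 -1; 0 0 -0.04 0 0 0 -1; 0 0 -0.044 0 0 0 -1; 0 0 -0.046 0 0 0 -1; 0 0 -0.046 0 0 0 -1'
```

```text
time: 31.55
ee_pos: [0.4338, -0.2444, 0.1631]
ee_rot: [-0.0, 0.998, 0.067, -0.0]
wrist_force: [0.2, -0.6, -3.8]
gripper_width: 0.234
grasp_force: 98.9
time: 32.67
ee_pos: [0.4338, -0.2444, 0.1173]
ee_rot: [-0.0, 0.998, 0.067, 0.0]
wrist_force: [-1.4, -0.2, -3.5]
gripper_width: 0.227
grasp_force: 98.9
```

```bash
python3 -m pendant '0 0 -0.001 0 0 0 -1; 0 0 -0.002 0 0 0 -1; 0 0 -0.003 0 0 0 -1; 0 0 -0.004 0 0 0 -1; 0 0 -0.004 0 0 0 -1'; python3 -m pendant '0 0 -0.0007 0 0 0 -1; 0 0 -0.0014 0 0 0 -1; 0 0 -0.0014 0 0 0 -1'
```

```text
time: 33.3
ee_pos: [0.4338, -0.2444, 0.1132]
ee_rot: [-0.0, 0.998, 0.067, -0.0]
wrist_force: [-1.1, -0.3, -1.8]
gripper_width: 0.235
grasp_force: 98.9
time: 33.67
ee_pos: [0.4338, -0.2444, 0.1118]
ee_rot: [-0.0, 0.998, 0.067, -0.0]
wrist_force: [0.0, -0.4, -3.5]
gripper_width: 0.232
grasp_force: 98.9
```

```bash
python3 -m pendant '0 0 -0.0005 0 0 0 -1; 0 0 -0.001 0 0 0 -1; 0 0 -0.001 0 0 0 -1'; python3 -m pendant '0 0 0 0 0 0 -0.5; 0 0 0 0 0 0 -0.4; 0 0 0 0 0 0 -0.3; 0 0 0 0 0 0 -0.1; 0 0 0 0 0 0 0.2; 0 0 0 0 0 0 0.5; 0 0 0 0 0 0 1; 0 0 0 0 0 0 1; 0 0 0 0 0 0 1; 0 0 0 0 0 0 1' 20
python3 -m pendant '0 0 0.01 0 0 0 1; 0 0 0.03 0 0 0 1; 0 0 0.06 0 0 0 1; 0 0 0.1 0 0 0 1; 0 0 0.13 0 0 0 1; -0.02 0.06 0.13 0 0 0 1; -0.03 0.12 0.13 0 0 0 1; -0.03 0.16 0.13 0 0 0 1; -0.03 0.16 0.13 0 0 0 1;-0.03 0.16 0.13 0 0 0 1'
python3 - <<'E'
from h import *
a=arm.camera("side");b=arm.camera("top");np.save("pics/sf.npy",a);np.save("pics/tf.npy",b)
f=lambda I,u,v,w:cv2.resize(I[v:v+w*3//4,u:u+w,::-1],(400,300),interpolation=cv2.INTER_CUBIC)
cv2.imwrite("pics/g8.png",np.vstack([np.hstack([f(a,195,90,100),f(b,150,150,120)]),np.hstack([f(a,230,250,100),f(b,290,170,90)])]))
E
```

```text
time: 34.05
ee_pos: [0.4339, -0.2444, 0.1115]
ee_rot: [-0.0, 0.998, 0.067, 0.0]
wrist_force: [-4.0, 3.9, 13.4]
gripper_width: 0.236
grasp_force: 100.7
time: 35.3
ee_pos: [0.4339, -0.2444, 0.1109]
ee_rot: [-0.0, 0.998, 0.067, 0.0]
wrist_force: [-0.2, -0.1, 0.6]
gripper_width: 1.002
grasp_force: 0.0
time: 36.55
ee_pos: [0.4039, -0.0849, 0.2413]
ee_rot: [0.0, 0.998, 0.067, 0.0]
wrist_force: [-0.9, -1.3, -0.0]
gripper_width: 1.004
grasp_force: 0.0
```

View pics/g8.png

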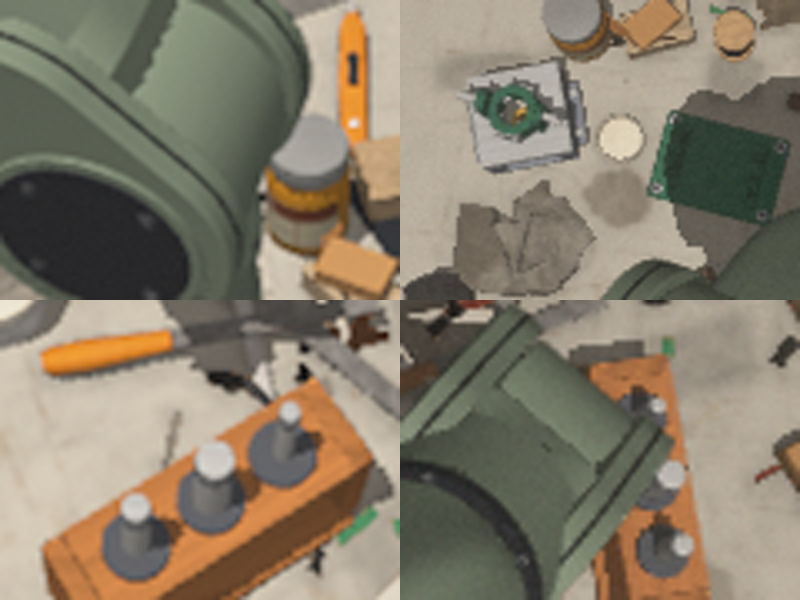

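The final views show all three drifts hanging in the rack with the thick one in the middle. The carrier stands on the block with its bore empty, and the stand and bystanders have not moved.

```bash
python3 -c "
from station import arm
print(arm.job_done())"
```

```text
the job is handed in; nothing more can be done
None
```

The bush is pushed out into the block, the carrier is standing on the block over the hole, the thick drift is back in the rack, and the job is handed in at about 37 s of the 72 s allowed.

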